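# Build up a filter on the vacuum manifold

## Task

Get the vacuum filtration manifold ready for the next sample: on the bare steel filter head set the support screen in its recess, then the blue seal ring on the rim around the screen, then the steel funnel upright on the ring, and last the steel lid on the funnel, each fully down in its seat before the next. Also close the open port (at any point in the job) with the orange plug, fully home. Leave the station that is already in use, and the bottle, dishes and beaker that stand among the parts, as they are.

Things in the scene. Friction and masses are not known exactly. Their poses are not given: they have to be found in the camera images.
- filter_head: The target of the stack: bare filter head on one of the manifold's three ports (140 mm apart in a row, shuffled; their level is 95 mm above the table, the manifold's 42 mm tube lies below it), fixed. A round steel cup, 66 mm across, on a red-brown bung, with small dark drain holes in its floor. Origin: centre of its underside, z up; the recess is 50 mm wide and 4 mm deep, its floor 34 mm and its rim 38 mm above the origin.
- open_port: The target of the plug: open port of the manifold, fixed. A plain upright steel socket, 46 mm across, with a 33 mm round hole, 22 mm deep with a dark bottom. Origin: centre of its underside (95 mm above the table), z up; its rim is 26 mm above the origin. The third port, 140 or 280 mm from the others, carries a station in use (amber funnel, white lid with a knob, fixed, 146 mm tall from the same level; its top about 241 mm above the table).
- screen: Support screen, loose: solid round steel disc 46 mm across and 10 mm thick, tan top with small dark holes; lies flat. Origin: centre of its underside, z up. In its seat its underside lies on the recess floor and 6 mm of it stand above the head's rim.
- seal_ring: Seal ring, loose: firm blue ring, 62 mm outside, 50 mm inside, 10 mm thick; lies flat. Origin: centre of its underside, z up. In its seat it rests on the head's rim, around the screen.
- funnel: Funnel, loose, stands upright: straight steel tube 54 mm outside, 48 mm inside, open at the top, 80 mm tall overall; at its foot a 62 mm flange (3 to 10 mm above the origin) and under that a 44 mm spigot, 3 mm long. Origin: centre of the spigot's underside, z up. In its seat the flange rests on the ring and the spigot is inside the ring, so its origin is 7 mm above the ring's.
- lid: Lid of the funnel, loose, lies knob up: steel disc 60 mm across and 4 mm thick with a black knob, 18 mm across and 21 mm tall, and underneath a 42 mm lip, 5 mm deep. Origin: centre of the lip's underside, z up; the disc spans 5 to 9 mm, the knob 9 to 30 mm above it. In its seat the disc rests on the funnel's mouth with the lip inside, origin 75 mm above the funnel's.
- plug: Blanking plug, loose, stands upright: orange; a 28 mm stem, 18 mm long, below a 40 mm head, 18 mm tall. Origin: centre of the stem's underside, z up. It fits the port loosely, with no push needed; fully home its head rests on the port's rim, origin 8 mm above the port's.
- sample_bottle: Bystander, loose: small amber glass bottle with white cap, 48 mm across, 88 mm tall. Origin: centre of its underside.
- dishes: Bystander, loose: pile of three clear round dishes, 55 mm across, 42 mm tall in all. Origin: centre of its underside.
- beaker: Bystander, loose: small open glass beaker, a little amber in it, 54 mm across, 66 mm tall. Origin: centre of its underside.
Mind the look-alikes: they are no part of the job. Leave any purple look-alike of the lid alone.

How it is judged:
By the outcome, as a careful person would: the job done as asked, in the order asked, and still so for the second after the job is handed in, with the robot touching nothing.
It also fails if it takes over 138 s, if anything falls off the work surface, if the arm or the gripper's body presses on something with over 40 N, if the wrist force passes 120 N, or if a joint passes its speed limit or range.

## Robot

A 7-joint arm with a two-finger parallel gripper is mounted at the origin on the work surface. World frame = base frame: x ahead of the robot, y to its left, z up, the work surface at z = 0. Lengths are in m, angles in rad, forces in N, time in s.
With the tool pointing down it reaches from about 0.425 to 0.875 m from the base axis. Payload 4.7 kg.
Tool frame: the origin (TCP) lies midway between the tips of the shut fingers; the grasp point (between the pads) lies 19 mm behind it (ctrl.grip_point_offset is the distance from the TCP to the grasp point, in m); z points along the fingers, y is the line along which they close (so a half turn about z gives the same grasp; the last joint's range is limited). The gripper opens to 87 mm and grips with 3 to 60 N. Pads are 19 mm wide; open, the fingers measure 117 mm over their backs; the gripper's body (75 mm by 190 mm) begins 51 mm behind the grasp point.
Start: joints at [1.235, 0.321, -0.07, 1.45, 0.023, 1.371, -0.057], TCP at [0.223, -0.611, 0.223] pointing down, gripper open.
Joint ranges: [-2.86, 2.86], [-0.3, 2.09], [-1.38, 1.24], [0.06, 2.45], [-1.56, 4.7], [0.09, 2.05], [-2.69, 2.69]. Speed limits (rad/s): [2.57, 2.57, 3.14, 3.14, 3.14, 3.14, 3.14].

## Interface

Orientations are given as a rotation vector (axis times angle).
In Python, from bench import ctrl gives the robot as it stands.
- The arm moves only by the tool move_arm, never from a script. Its argument "increments" is text: rows parted by semicolons, each of 7 numbers parted by spaces: the shift along the world's x, y, z in mm, then the turn, a rotation vector about the world's x, y, z in degrees, then the closure in counts, from 0 (fully open) to 255 (shut). A call has exactly 8 rows; each row shifts and turns the commanded pose from where the row before left it; what a row does not reach is not made up. A row lasts 1/12 s, in which the tool goes at most 41.7 mm and 7.16 degrees, less where a joint would pass 70% of its speed; a pose out of reach is approached as far as the arm can. A call with a gripper value outside its range is refused whole. The fingers move at their own pace and stop on an object; "grip_force" is the grip in N (left out, the last holds). Time passes only in rows, so rows that do not move let the fingers close, or fill a call up. It gives the time, the measured TCP pose, the force, the opening and the grip force at its end, in the units of the state.
- ctrl.get_state(): the state, without advancing time (a new reading comes with each control period).
- ctrl.get_image(name): name is "side" or "top"; returns a dict with "frame" (384x512x3 uint8, red, green, blue), "depth" (384x512 float32, m along the optical axis (not along the pixel's ray), 0 where there is no reading), "fx", "fy", "cx", "cy" (pixels), "position" and "orientation" of the camera in the world. Camera axes: x right, y down, z forward; pixel columns grow to the right and rows downward; lengths in m; the calibration is good to about 2 mm. A picture is of the moment at which its call begins.
- ctrl.close_job(): hands the job in; it is judged then, once.
Trained networks look in a picture, given as the dict that the camera call returned (one of the last four; its "shot" number tells which), for a name from the list of things; names that differ only in an ending like _2 or _b are one class to them, and where a whole thing is asked for, a point or a joint stands for the part that bears it (a point fixed in the world has none). Each returns a list of dicts, best first, with "score" (0 to 1); they miss things now and then, are a little off and sometimes report something else, mostly with a low value. They report only what shows in the picture. A call takes as long as a camera call. They do not tell look-alikes from the thing itself.
- ctrl.find_in(target, picture): "centre" ([x, y, z] in m, in world coordinates, good to about 4 mm: the middle of the surface that is visible of it).
- ctrl.silhouettes(target, picture): "region" (384x512 bool, what is visible of it).
The state is a dict: "time": time; "joint_positions": joint angles; "qd": joint speeds; "joint_torque": joint torques, N m; "position": TCP position; "tool_rot": TCP orientation; "ft_force": force on the tool from outside, world axes, zero at the start; "torque": the same for the moment, N m; "grip_width": opening from 0.0 (shut) to 1.0 (fully open); "grip_force": force on a finger pad.
Only numpy, scipy, OpenCV 4.12 (cv2) and the standard library are available. Lean on these libraries where they do the work, as an engineer would, in place of code of your own. Each camera call takes 0.05 s, during which the arm holds its last target. There are 200 camera calls.

## Working session

There is one attempt and no reset: what is moved stays moved. The work goes in short steps, Python scripts to look and compute and a tool call to move; the robot and the scene stay as the last step left them, time stands still between calls to the robot, and variables do not carry over. Pictures are saved under pics/ and viewed, at most 14 in all, crops included, and the job is handed in when it is done.

Besides the shell and the picture viewer there is one more tool, called after "Call:" by a JSON object that holds its "fn" and its "kwargs". move_arm: Moves the arm, as the interface text tells. Its arguments: {"type":"object","properties":{"increments":{"type":"string"},"grip_force":{"type":"number"}},"required":["increments"]}

```bash
mkdir -p pics; ls; cat > h.py <<'E'
import numpy as np, cv2
from bench import ctrl
from scipy.spatial.transform import Rotation as R
def rot(o):
    o=np.array(o,float)
    return o if o.shape==(3,3) else (R.from_rotvec(o).as_matrix() if o.size==3 else R.from_quat(o).as_matrix())
def cloud(p):
    d=p["depth"]; v,u=np.mgrid[:384,:512]
    c=np.stack([(u-p["cx"])/p["fx"]*d,(v-p["cy"])/p["fy"]*d,d],-1)
    w=c@rot(p["orientation"]).T+np.array(p["position"]); w[d==0]=np.nan
    return w
def save(p,n,box=None,s=1):
    im=p["frame"][:,:,::-1]
    if box: im=im[box[1]:box[3],box[0]:box[2]]
    cv2.imwrite("pics/"+n,cv2.resize(im,None,fx=s,fy=s,interpolation=cv2.INTER_CUBIC))
E
python3 - <<'E'
from h import *
for n in("top","side"):
    p=ctrl.get_image(n); save(p,n+"0.png",None,1.5); print(n,p["position"],p["orientation"],p["fx"])
    for t in "filter_head open_port screen seal_ring funnel lid plug sample_bottle dishes beaker".split():
        for r in ctrl.find_in(t,p)[:3]:
            c=np.array(r["centre"]); q=rot(p["orientation"]).T@(c-np.array(p["position"]))
            print(t,c.round(3),round(r["score"],2),(q[:2]/q[2]*p["fx"]+[p["cx"],p["cy"]]).round())
s=ctrl.get_state();print(s["position"],s["tool_rot"],s["grip_width"],ctrl.grip_point_offset)
E
```

```text
pics
top [ 0.35258286 -0.01038674  1.46626485] [-2.16611203  2.17240455 -0.0998873 ] 491.250449110824
filter_head [ 0.638 -0.159  0.135] 0.91 [311. 133.]
open_port [0.647 0.116 0.113] 0.63 [212. 132.]
screen [0.435 0.27  0.008] 0.77 [163. 210.]
seal_ring [ 0.531 -0.269  0.009] 0.55 [344. 177.]
funnel [ 0.441 -0.392  0.036] 0.74 [389. 206.]
lid [0.524 0.384 0.011] 0.81 [126. 180.]
lid [0.312 0.402 0.007] 0.8 [118. 251.]
lid [0.27  0.258 0.006] 0.56 [167. 265.]
plug [0.434 0.051 0.035] 0.52 [237. 209.]
sample_bottle [0.524 0.162 0.062] 0.58 [198. 177.]
dishes [ 0.523 -0.045  0.04 ] 0.81 [270. 179.]
beaker [ 0.439 -0.185  0.028] 0.85 [317. 207.]
side [-0.0398156   0.66216269  0.77713953] [-0.8659077   2.47246845 -1.15041451] 391.16841210534307
filter_head [ 0.629 -0.156  0.128] 0.83 [246. 139.]
open_port [0.642 0.123 0.113] 0.56 [178. 184.]
open_port [ 0.436 -0.169  0.045] 0.36 [298. 181.]
screen [0.431 0.269 0.009] 0.58 [199. 280.]
seal_ring [0.525 0.393 0.011] 0.55 [134. 293.]
funnel [ 0.43  -0.368  0.059] 0.76 [332. 150.]
lid [0.264 0.268 0.016] 0.91 [253. 315.]
lid [0.306 0.404 0.007] 0.69 [197. 351.]
lid [0.524 0.394 0.009] 0.65 [134. 294.]
plug [0.428 0.059 0.04 ] 0.58 [254. 225.]
sample_bottle [0.523 0.179 0.053] 0.6 [197. 230.]
dishes [ 0.52  -0.036  0.04 ] 0.88 [249. 194.]
dishes [0.43  0.057 0.038] 0.75 [253. 224.]
beaker [ 0.434 -0.168  0.045] 0.57 [298. 182.]
[ 0.22274947 -0.61067609  0.22261077] [ 3.09351603e+00  5.46709190e-01 -6.10388480e-05] 0.9980522495173104 0.0187
```

View pics/top0.png

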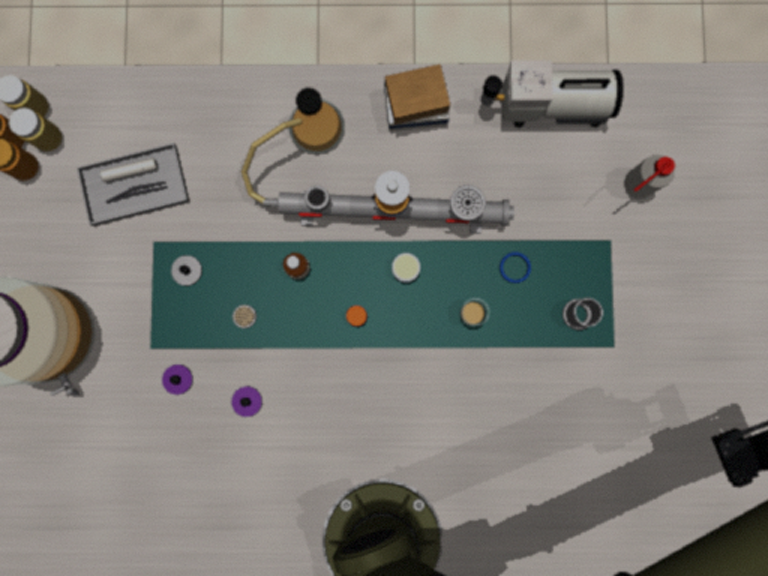

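View pics/side0.png

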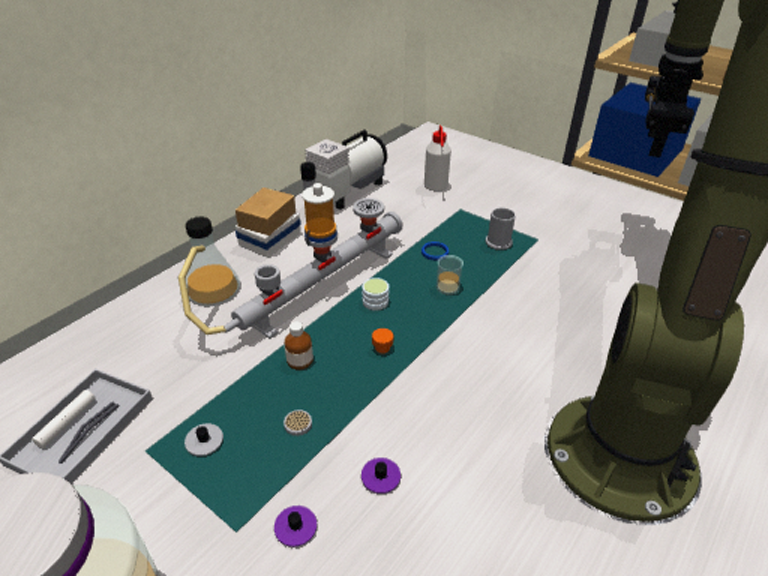

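The steel lid is at top (186,270), i.e. native (124,180). The two purple look-alikes are at (178,380) and (246,401). The ports from left to right are the open port (317,197), the station in use (392,190) and the bare head (467,203). The other parts appear once each. Next I measure precisely and make one crop to confirm the lid.

```bash
cat >> h.py <<'E'
def plane(p,z):
    v,u=np.mgrid[:384,:512]
    r=np.stack([(u-p["cx"])/p["fx"],(v-p["cy"])/p["fy"],np.ones(u.shape)],-1)@rot(p["orientation"]).T
    o=np.array(p["position"]); return o+r*((z-o[2])/r[...,2])[...,None]
def disc(p,c,zt,rad,tol=.004):
    "centroid of hull of pixels whose depth lies on the plane zt near c"
    w=cloud(p); q=plane(p,zt)
    m=(abs(w[...,2]-zt)<tol)&(np.hypot(q[...,0]-c[0],q[...,1]-c[1])<rad+.012)
    n,l,st,_=cv2.connectedComponentsWithStats(m.astype(np.uint8),connectivity=8)
    if n<2: return None
    k=1+st[1:,4].argmax(); m=l==k
    pts=np.argwhere(m)[:,::-1].astype(np.int32)
    h=np.zeros(m.shape,np.uint8); cv2.fillConvexPoly(h,cv2.convexHull(pts),1)
    xy=q[h>0][:,:2]
    a=np.median(abs(np.linalg.det(np.stack([q[1:,1:,:2]-q[:-1,1:,:2],q[1:,1:,:2]-q[1:,:-1,:2]],-1)))[h[1:,1:]>0])
    return xy.mean(0), 2*np.sqrt(len(xy)*a/np.pi), np.median(w[...,2][m])
E
python3 - <<'E'
from h import *
L=dict(head=((.638,-.159),.133,.033),port=((.647,.116),.121,.023),screen=((.435,.27),.010,.023),ring=((.531,-.269),.010,.031),
 funnel=((.436,-.385),.080,.027),knob=((.524,.384),.030,.009),lid=((.524,.384),.009,.03),plug=((.434,.051),.036,.02))
for n in("top","side"):
    p=ctrl.get_image(n); w=cloud(p)
    m=(abs(w[...,0]-.48)<.03)&(abs(w[...,1]-.1)<.02); print(n,"mat z",np.nanmedian(w[m][:,2]),np.nanstd(w[m][:,2]))
    for k,(c,z,r) in L.items():
        d=disc(p,c,z,r); print(k, None if d is None else (d[0].round(4),round(d[1],4),round(float(d[2]),4),"nominal",2*r))
    if n=="top": save(p,"crop1.png",(90,150,420,280),2.4)
E
```

```text
top mat z 0.001553285894935863 0.0033542578287463357
head (array([ 0.6331, -0.1595]), np.float64(0.0671), 0.1324, 'nominal', 0.066)
port (array([0.6464, 0.1197]), np.float64(0.0467), 0.1212, 'nominal', 0.046)
screen (array([0.4328, 0.2718]), np.float64(0.0494), 0.0111, 'nominal', 0.046)
ring (array([ 0.5305, -0.2614]), np.float64(0.0613), 0.0094, 'nominal', 0.062)
funnel (array([ 0.4392, -0.3733]), np.float64(0.0329), 0.0799, 'nominal', 0.054)
knob (array([0.5244, 0.3887]), np.float64(0.0167), 0.0303, 'nominal', 0.018)
lid (array([0.5272, 0.3898]), np.float64(0.0633), 0.0092, 'nominal', 0.06)
plug (array([0.431 , 0.0489]), np.float64(0.0402), 0.0364, 'nominal', 0.04)
side mat z 0.00026243829379712924 0.001459805186976804
head (array([ 0.6313, -0.157 ]), np.float64(0.0697), 0.1314, 'nominal', 0.066)
port (array([0.6451, 0.1211]), np.float64(0.0483), 0.1194, 'nominal', 0.046)
screen (array([0.4318, 0.273 ]), np.float64(0.0477), 0.0095, 'nominal', 0.046)
ring (array([ 0.5274, -0.2628]), np.float64(0.0645), 0.0085, 'nominal', 0.062)
funnel (array([ 0.4317, -0.3828]), np.float64(0.0558), 0.0778, 'nominal', 0.054)
knob (array([0.5232, 0.3895]), np.float64(0.0184), 0.0291, 'nominal', 0.018)
lid (array([0.5236, 0.3898]), np.float64(0.0622), 0.0084, 'nominal', 0.06)
plug (array([0.4305, 0.0507]), np.float64(0.0409), 0.0351, 'nominal', 0.04)
```

View pics/crop1.png

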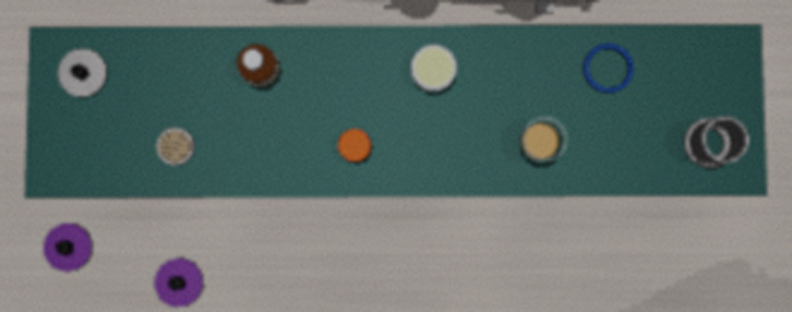

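The crop confirms the grey lid at (82,72) in the crop, which fits "steel". The two purple ones below it stay put. I'll start with the plug, keeping the gripper closing along x.

Call:
{"fn": "move_arm", "kwargs": {"increments": "15 17 0 0 0 4 0;23 26 0 0 0 6 40;23 26 0 0 0 6 80;23 26 0 0 0 6 80;23 26 0 0 0 6 80;23 26 0 0 0 6 80;23 26 0 0 0 6 80;23 26 0 0 0 6 80", "grip_force": 20}}

```text
time: 1.87
position: [0.3997, -0.4103, 0.2229]
tool_rot: [2.629, 1.718, -0.0]
ft_force: [0.1, 0.0, 0.3]
grip_width: 0.692
grip_force: 0.0
```

Call:
{"fn": "move_arm", "kwargs": {"increments": "23 26 0 0 0 6 80;23 26 0 0 0 6 80;23 26 0 0 0 6 80;23 26 0 0 0 6 80;9 8 0 0 0 0 80;-7 35 0 0 0 0 80;-7 35 0 0 0 0 80;-7 35 0 0 0 0 80"}}

```text
time: 2.53
position: [0.4783, -0.1938, 0.2222]
tool_rot: [-2.223, -2.219, -0.0]
ft_force: [-0.2, 0.1, 1.0]
grip_width: 0.684
grip_force: 0.0
```

Call:
{"fn": "move_arm", "kwargs": {"increments": "-7 35 -10 0 0 0 80;-7 35 -10 0 0 0 80;-7 35 -10 0 0 0 80;-7 35 -10 0 0 0 80;-7 35 -10 0 0 0 80;-7 35 0 0 0 0 80;-7 30 0 0 0 0 80;0 0 0 0 0 0 80"}}

```text
time: 3.2
position: [0.4285, 0.0514, 0.1729]
tool_rot: [-2.212, -2.23, -0.001]
ft_force: [-0.4, -0.5, 0.4]
grip_width: 0.685
grip_force: 0.0
```

Call:
{"fn": "move_arm", "kwargs": {"increments": "2 -2 -38 0 0 -0.4 80;0 0 -38 0 0 0 80;0 0 -38 0 0 0 80;0 0 -24 0 0 0 80;0 0 -12 0 0 0 80;0 0 0 0 0 0 80;0 0 0 0 0 0 110;0 0 0 0 0 0 150"}}

```text
time: 3.87
position: [0.433, 0.043, 0.0237]
tool_rot: [2.228, 2.212, 0.002]
ft_force: [-0.7, 0.5, -0.1]
grip_width: 0.605
grip_force: 0.0
```

Call:
{"fn": "move_arm", "kwargs": {"increments": "0 0 0 0 0 0 255;0 0 0 0 0 0 255;0 0 0 0 0 0 255;0 0 0 0 0 0 255;0 0 0 0 0 0 255;0 0 0 0 0 0 255;0 0 0 0 0 0 255;0 0 0 0 0 0 255"}}

```text
time: 4.53
position: [0.433, 0.0431, 0.0237]
tool_rot: [2.227, 2.213, 0.002]
ft_force: [-0.1, -1.1, 6.3]
grip_width: 0.456
grip_force: 20.0
```

```bash
python3 - <<'E'
from h import *
p=ctrl.get_image("side"); save(p,"s1.png",(190,150,350,270),5); s=ctrl.get_state(); print(s["position"],s["ft_force"],s["torque"],s["grip_width"],s["grip_force"])
E
```

```text
[0.43300036 0.04315285 0.02372846] [-0.12083139 -1.29291259  7.76939175] [-0.18444674  0.03457676  0.00864712] 0.4509042370291595 20.0028857588768
```

View pics/s1.png

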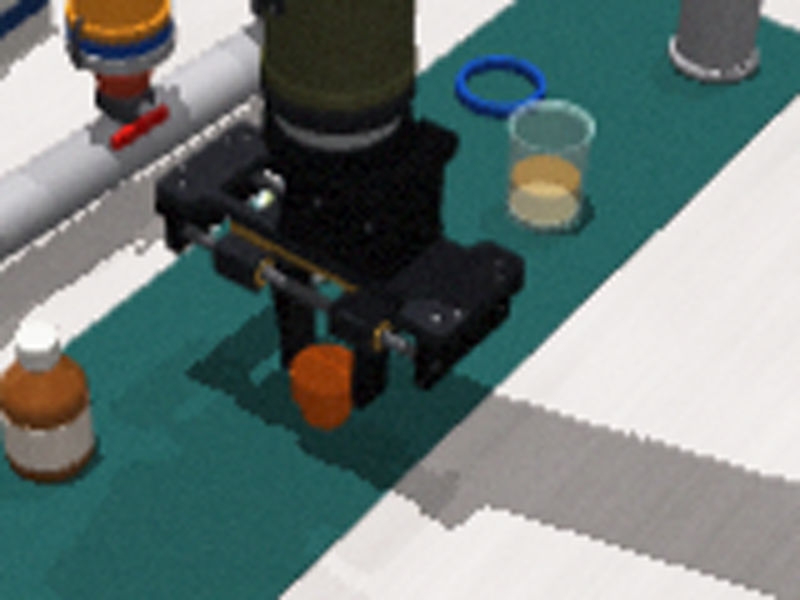

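The gripper is the parallel linear kind. The plug sits about 7 mm off-centre in y on the pads, because the earlier reading was mid-overshoot. I'll regrip it centred.

Call:
{"fn": "move_arm", "kwargs": {"increments": "0 0 0 0 0 0 110;0 0 0 0 0 0 110;0 3 0 0 0 0 110;0 4 0 0 0 0 110;0 0 0 0 0 0 110;0 0 0 0 0 0 110;0 0 0 0 0 0 150;0 0 0 0 0 0 200"}}

```text
time: 5.25
position: [0.4317, 0.0503, 0.0225]
tool_rot: [2.228, 2.215, -0.0]
ft_force: [1.2, 0.8, 0.5]
grip_width: 0.488
grip_force: 0.7
```

Call:
{"fn": "move_arm", "kwargs": {"increments": "0 0 0 0 0 0 255;0 0 0 0 0 0 255;0 0 0 0 0 0 255;0 0 0 0 0 0 255;0 0 0 0 0 0 255;0 0 2 0 0 0 255;0 0 8 0 0 0 255;0 0 10 0 0 0 255"}}

```text
time: 5.92
position: [0.4309, 0.0504, 0.0427]
tool_rot: [-2.227, -2.214, 0.002]
ft_force: [0.6, -1.0, -1.1]
grip_width: 0.448
grip_force: 20.0
```

Call:
{"fn": "move_arm", "kwargs": {"increments": "0 0 30 0 0 0 255;0 0 35 0 0 0 255;0 0 35 0 0 0 255;0 0 20 0 0 0 255;0 0 0 0 0 0 255;0 0 0 0 0 0 255;0 0 0 0 0 0 255;0 0 0 0 0 0 255"}}

```text
time: 6.58
position: [0.4306, 0.0503, 0.1614]
tool_rot: [-2.227, -2.213, 0.002]
ft_force: [-0.1, -0.4, -0.8]
grip_width: 0.456
grip_force: 20.0
```

```bash
python3 - <<'E'
from h import *
p=ctrl.get_image("side"); s=ctrl.get_state(); P=s["position"]; print(P,s["ft_force"],s["torque"],s["grip_width"],s["grip_force"])
w=cloud(p)
f=p["frame"].astype(int); o=(f[...,0]>150)&(f[...,2]<60)&(f[...,1]<120)&(abs(w[...,0]-P[0])<.05)&(abs(w[...,1]-P[1])<.05)
q=w[o]; print(o.sum(),np.nanmin(q,0),np.nanmax(q,0))
t=np.nanmax(q[:,2]); print([disc(p,P[:2],z,.02,.003) for z in (t-.002,t)])
v,u=np.where(o); save(p,"s2.png",(u.min()-30,v.min()-40,u.max()+40,v.max()+30),6)
E
```

```text
[0.43062619 0.05035093 0.16130899] [ 0.91631288  0.44391406 -0.32429389] [-0.0136516  -0.09910072  0.01590245] 0.45245633178527156 19.997757375240326
24 [0.41787353 0.03505457 0.17045702] [0.44574738 0.05508848 0.17526762]
[(array([0.42739077, 0.05064474]), np.float64(0.049337198162725776), np.float64(0.17361297225165773)), (array([0.42722526, 0.05224247]), np.float64(0.04864883263142331), np.float64(0.17408028764020167))]
```

View pics/s2.png

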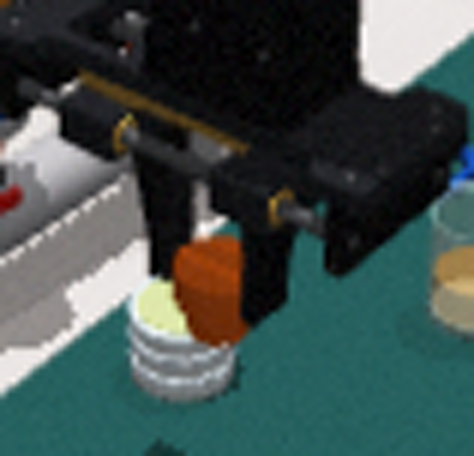

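Call:
{"fn": "move_arm", "kwargs": {"increments": "15 5 0 0 0 0 255;34 11 0 0 0 0 255;34 11 0 0 0 0 255;34 11 0 0 0 0 255;34 11 0 0 0 0 255;34 11 0 0 0 0 255;30 10 0 0 0 0 255;0 0 0 0 0 0 255"}}

```text
time: 7.3
position: [0.6499, 0.1223, 0.1585]
tool_rot: [-2.224, -2.211, -0.002]
ft_force: [-0.4, -0.9, -0.1]
grip_width: 0.452
grip_force: 20.0
```

Call:
{"fn": "move_arm", "kwargs": {"increments": "0 0 0 0 0 0 255;0 0 0 0 0 0 255;0 0 -10 0 0 0 255;0 0 -7 0 0 0 255;0 0 -2 0 0 0 255;0 0 -2 0 0 0 255;0 0 0 0 0 0 255;0 0 0 0 0 0 255"}}

```text
time: 7.97
position: [0.6466, 0.12, 0.1418]
tool_rot: [2.228, 2.214, -0.0]
ft_force: [-0.1, 0.0, -0.3]
grip_width: 0.448
grip_force: 20.0
```

```bash
python3 - <<'E'
from h import *
p=ctrl.get_image("side"); s=ctrl.get_state(); P=s["position"]; print(P,s["tool_rot"],s["ft_force"],s["torque"])
save(p,"s3.png",(120,120,240,220),6)
E
```

```text
[0.6467226  0.12015921 0.14188353] [2.22819216e+00 2.21393178e+00 1.54555758e-04] [ 1.5183162   0.30569888 -0.46744569] [ 0.00594479 -0.0982059  -0.01314121]
```

View pics/s3.png

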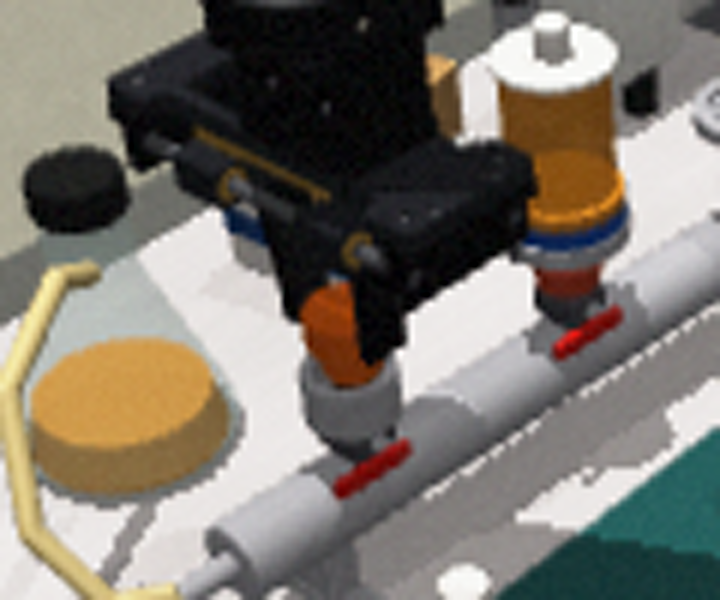

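The plug's stem is at the port mouth with no contact force. I'll lower it.

Call:
{"fn": "move_arm", "kwargs": {"increments": "0 0 -3 0 0 0 255;0 0 -3 0 0 0 255;0 0 -3 0 0 0 255;0 0 -3 0 0 0 255;0 0 -2 0 0 0 255;0 0 -1 0 0 0 255;0 0 0 0 0 0 255;0 0 0 0 0 0 255"}}

```text
time: 8.68
position: [0.6467, 0.1203, 0.1265]
tool_rot: [-2.228, -2.214, 0.0]
ft_force: [0.3, -0.3, -0.9]
grip_width: 0.451
grip_force: 20.0
```

Call:
{"fn": "move_arm", "kwargs": {"increments": "0 0 -1 0 0 0 255;0 0 0 0 0 0 255;0 0 0 0 0 0 255;0 0 0 0 0 0 90;0 0 0 0 0 0 80;0 0 0 0 0 0 80;0 0 0 0 0 0 80;0 0 10 0 0 0 80"}}

```text
time: 9.35
position: [0.6454, 0.1198, 0.1339]
tool_rot: [-2.227, -2.213, 0.005]
ft_force: [-0.4, -0.8, -1.4]
grip_width: 0.672
grip_force: 0.0
```

Call:
{"fn": "move_arm", "kwargs": {"increments": "0 0 20 0 0 0 80;-5 3 38 0 0 0 80;-30 20 0 0 0 0 80;-32 23 0 0 0 0 80;-32 23 0 0 0 0 80;-32 23 0 0 0 0 80;-32 23 0 0 0 0 80;-32 23 0 0 0 0 80"}}

```text
time: 10.02
position: [0.4502, 0.2595, 0.1943]
tool_rot: [2.228, 2.214, 0.001]
ft_force: [1.0, 1.1, 0.8]
grip_width: 0.687
grip_force: 0.0
```

Call:
{"fn": "move_arm", "kwargs": {"increments": "-20 14 -20 0 0 0 80;0 0 -38 0 0 0 80;0 0 -38 0 0 0 80;0 0 -20 0 0 0 80;0 0 0 0 0 0 80;0 0 0 0 0 0 80;0 0 0 0 0 0 80;0 0 0 0 0 0 80"}}

```text
time: 10.68
position: [0.4333, 0.2733, 0.0798]
tool_rot: [2.228, 2.213, 0.006]
ft_force: [0.1, -0.6, 0.2]
grip_width: 0.688
grip_force: 0.0
```

```bash
python3 - <<'E'
from h import *
s=ctrl.get_state(); print(s["position"],s["tool_rot"],s["ft_force"])
for n in("top","side"):
    p=ctrl.get_image(n)
    print(n,[disc(p,(.646,.12),z,.02,.003) for z in (.139,.146)])
    print("screen",disc(p,(.4323,.2724),.010,.023))
    print("head",disc(p,(.632,-.158),.133,.033), "ring",disc(p,(.529,-.262),.01,.031))
E
```

```text
[0.43330361 0.27333874 0.07978817] [2.22756849 2.21320425 0.00556086] [ 0.08188938 -0.57330707  0.17201927]
top [(array([0.64441376, 0.119057  ]), np.float64(0.04017056982166635), np.float64(0.13919189042560398)), (array([0.63230475, 0.11719929]), np.float64(0.013542409083698387), np.float64(0.14384787002063615))]
screen (array([0.43266425, 0.25893694]), np.float64(0.034187809995748206), np.float64(0.010063713940384966))
head (array([ 0.63348222, -0.159192  ]), np.float64(0.06645425916850681), np.float64(0.1322137621214844)) ring (array([ 0.52822559, -0.26462966]), np.float64(0.06590038511812682), np.float64(0.010009065500505843))
side [None, None]
screen (array([0.43160043, 0.27304945]), np.float64(0.04824269185640262), np.float64(0.009500659210602502))
head (array([ 0.63181118, -0.15684797]), np.float64(0.06950424829326524), np.float64(0.13089965908802043)) ring (array([ 0.52693562, -0.26268469]), np.float64(0.06451241032768221), np.float64(0.008650715843926071))
```

The plug is home: its top reads 139 mm as it should. Now the screen.

Call:
{"fn": "move_arm", "kwargs": {"increments": "-1 -1 -30 0 0 0 80;0 0 -30 0 0 0 80;0 0 -12 0 0 0 80;0 0 -2 0 0 0 80;0 0 0 0 0 0 80;0 0 0 0 0 0 80;0 0 0 0 0 0 80;0 0 0 0 0 0 80"}}

```text
time: 11.45
position: [0.4318, 0.2719, 0.005]
tool_rot: [2.228, 2.214, 0.004]
ft_force: [-0.2, -0.3, -0.0]
grip_width: 0.687
grip_force: 0.0
```

Call:
{"fn": "move_arm", "kwargs": {"increments": "0 0 0 0 0 0 120;0 0 0 0 0 0 150;0 0 0 0 0 0 200;0 0 0 0 0 0 255;0 0 0 0 0 0 255;0 0 0 0 0 0 255;0 0 0 0 0 0 255;0 0 0 0 0 0 255"}}

```text
time: 12.12
position: [0.4315, 0.2715, 0.0041]
tool_rot: [2.228, 2.214, 0.002]
ft_force: [2.3, -1.9, 4.7]
grip_width: 0.519
grip_force: 20.0
```

```bash
python3 - <<'E'
from h import *
s=ctrl.get_state(); print(s["position"],s["tool_rot"],s["ft_force"],s["grip_width"]*87)
p=ctrl.get_image("side"); print("screen",disc(p,(.4323,.2724),.010,.023)); save(p,"s4.png",(150,210,270,310),6)
E
```

```text
[0.43146163 0.27146905 0.00405603] [2.22795951e+00 2.21376725e+00 1.68842893e-03] [ 2.30643425 -1.88714702  4.65783798] 45.12223094828452
screen (array([0.42766085, 0.27922793]), np.float64(0.044811509981454715), np.float64(0.009945803241078854))
```

View pics/s4.png

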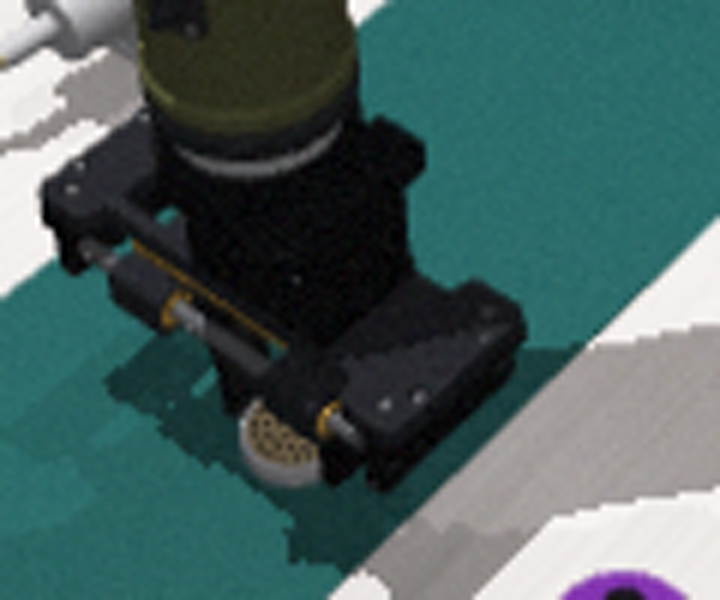

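Call:
{"fn": "move_arm", "kwargs": {"increments": "0 0 0 0 0 0 110;0 0 1 0 0 0 110;0 0 0.5 0 0 0 110;0 0 0 0 0 0 110;0 0 0 0 0 0 160;0 0 0 0 0 0 255;0 0 0 0 0 0 255;0 0 0 0 0 0 255"}}

```text
time: 12.83
position: [0.4305, 0.2712, 0.0049]
tool_rot: [-2.228, -2.214, 0.001]
ft_force: [0.4, -0.4, -0.4]
grip_width: 0.515
grip_force: 20.0
```

Call:
{"fn": "move_arm", "kwargs": {"increments": "0 0 0 0 0 0 255;0 0 0 0 0 0 255;0 0 0 0 0 0 255;0 0 3 0 0 0 255;0 0 10 0 0 0 255;0 0 10 0 0 0 255;0 0 0 0 0 0 255;0 0 0 0 0 0 255"}}

```text
time: 13.5
position: [0.4317, 0.2717, 0.0293]
tool_rot: [2.228, 2.213, 0.004]
ft_force: [-0.4, -0.9, -0.2]
grip_width: 0.515
grip_force: 20.0
```

```bash
python3 - <<'E'
from h import *
s=ctrl.get_state(); P=s["position"]; print(P,s["tool_rot"],s["ft_force"],s["torque"],s["grip_width"]*87)
p=ctrl.get_image("side")
w=cloud(p); m=(abs(w[...,0]-P[0])<.022)&(w[...,1]>P[1]+.011)&(w[...,1]<P[1]+.035)&(abs(w[...,2]-P[2])<.012); q=w[m]; print(m.sum(),np.percentile(q,[2,98],axis=0).round(4))
E
```

```text
[0.43174115 0.27174863 0.02933579] [2.22775907 2.21315655 0.00362767] [-0.39552969 -0.9281635  -0.17304741] [-0.00679974 -0.0967868   0.0836713 ] 44.79283325594566
77 [[0.4127 0.2831 0.025 ]
 [0.4452 0.2944 0.0366]]
```

Call:
{"fn": "move_arm", "kwargs": {"increments": "0 0 30 0 0 0 255;0 0 40 0 0 0 255;0 0 40 0 0 0 255;0 0 40 0 0 0 255;0 -10 21 0 0 0 255;4 -35 0 0 0 0 255;4 -38 0 0 0 0 255;4 -38 0 0 0 0 255"}}

```text
time: 14.22
position: [0.4426, 0.1494, 0.1995]
tool_rot: [2.225, 2.216, 0.001]
ft_force: [0.7, -0.7, -1.2]
grip_width: 0.516
grip_force: 20.0
```

Call:
{"fn": "move_arm", "kwargs": {"increments": "4 -38 0 0 0 0 255;4 -38 0 0 0 0 255;4 -38 0 0 0 0 255;4 -38 0 0 0 0 255;4 -38 0 0 0 0 255;4 -38 0 0 0 0 255;4 -38 0 0 0 0 255;0 -38 0 0 0 0 255"}}

```text
time: 14.88
position: [0.4707, -0.1554, 0.1988]
tool_rot: [2.228, 2.215, 0.0]
ft_force: [0.4, 1.1, 0.1]
grip_width: 0.516
grip_force: 20.0
```

Call:
{"fn": "move_arm", "kwargs": {"increments": "10 -5 0 0 0 0 255;30 0 0 0 0 0 255;38 0 0 0 0 0 255;38 0 0 0 0 0 255;30 0 -20 0 0 0 255;14 0 -20 0 0 0 255;0 0 0 0 0 0 255;0 0 0 0 0 0 255"}}

```text
time: 15.55
position: [0.6295, -0.158, 0.1567]
tool_rot: [-2.224, -2.212, 0.003]
ft_force: [-0.6, 0.6, -0.6]
grip_width: 0.515
grip_force: 20.0
```

```bash
python3 - <<'E'
from h import *
s=ctrl.get_state(); P=s["position"]; print(P,s["tool_rot"],s["ft_force"],s["torque"],s["grip_width"]*87)
p=ctrl.get_image("side"); save(p,"s5.png",(190,80,310,180),6)
w=cloud(p); m=(abs(w[...,0]-P[0])<.022)&(w[...,1]>P[1]+.011)&(w[...,1]<P[1]+.035)&(abs(w[...,2]-P[2])<.012); q=w[m]; print(m.sum(),np.percentile(q,[2,98],axis=0).round(4))
print(disc(p,(.632,-.158),.133,.033))
E
```

```text
[ 0.62947942 -0.15801407  0.15671951] [-2.22407315 -2.21212519  0.00302369] [-0.58389247  0.5900932  -0.56066498] [-0.01814883 -0.10763609 -0.03099946] 44.78182156413186
48 [[ 0.6085 -0.1468  0.1502]
 [ 0.6435 -0.1342  0.1626]]
(array([ 0.63009612, -0.15356292]), np.float64(0.06506598223878225), np.float64(0.1314126244240849))
```

View pics/s5.png

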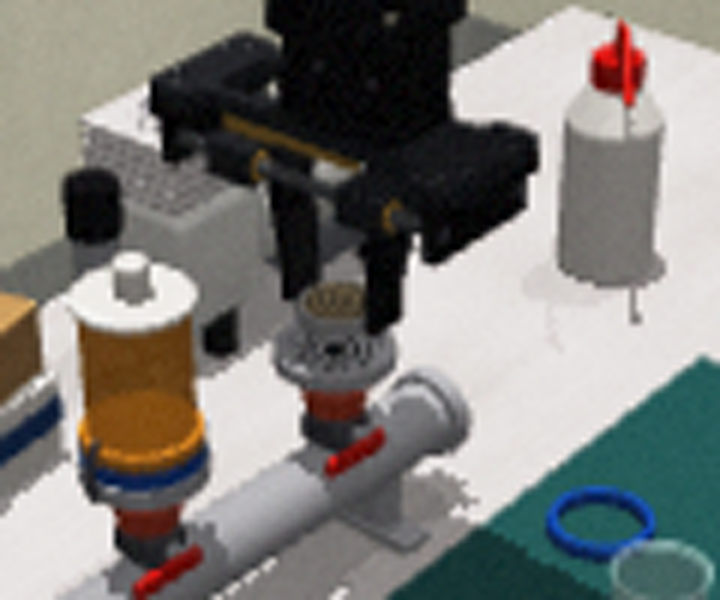

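Call:
{"fn": "move_arm", "kwargs": {"increments": "0 0 0 0 0 0 255;0 0 -8 0 0 0 255;0 0 -6 0 0 0 255;0 0 -2 0 0 0 255;0 0 0 0 0 0 255;0 0 0 0 0 0 255;0 0 0 0 0 0 255;0 0 0 0 0 0 255"}}

```text
time: 16.27
position: [0.6309, -0.1587, 0.1434]
tool_rot: [2.228, 2.214, 0.0]
ft_force: [0.1, -0.3, -1.3]
grip_width: 0.516
grip_force: 20.0
```

```bash
python3 - <<'E'
from h import *
s=ctrl.get_state(); P=s["position"]; print(P,s["tool_rot"],s["ft_force"],s["torque"],s["grip_width"]*87)
E
```

```text
[ 0.63090941 -0.15868328  0.14343094] [2.22790688e+00 2.21413246e+00 4.33869866e-04] [ 0.11793622 -0.30724413 -1.27714851] [ 0.03642074 -0.06430184  0.0340582 ] 44.87634715871572
```

Call:
{"fn": "move_arm", "kwargs": {"increments": "0.5 0 -2 0 0 0 255;0 0 -1.5 0 0 0 255;0 0 -1 0 0 0 255;0 0 -1 0 0 0 255;0 0 -1 0 0 0 255;0 0 -0.5 0 0 0 255;0 0 0 0 0 0 255;0 0 0 0 0 0 255"}}

```text
time: 16.93
position: [0.6313, -0.1587, 0.1376]
tool_rot: [2.228, 2.214, -0.0]
ft_force: [-2.5, 0.1, 6.0]
grip_width: 0.513
grip_force: 20.0
```

```bash
python3 - <<'E'
from h import *
for i in range(3):
    p=ctrl.get_image("side"); s=ctrl.get_state(); print(s["position"],s["ft_force"],s["torque"])
P=s["position"]
w=cloud(p); m=(abs(w[...,0]-P[0])<.022)&(w[...,1]>P[1]+.011)&(w[...,1]<P[1]+.025)&(w[...,2]>.137)&(w[...,2]<.15); q=w[m]; print(m.sum(),np.percentile(q,[2,50,98],axis=0).round(4))
save(p,"s6.png",(215,110,275,160),12)
E
```

```text
[ 0.63126911 -0.15866731  0.13762553] [-3.02513577 -0.38263518  6.75126818] [ 0.07599537  0.75221435 -0.00804426]
[ 0.63122636 -0.15867235  0.13759255] [-3.26567509  0.93769645  6.20317629] [0.09487522 0.70059765 0.00825541]
[ 0.63126759 -0.15865118  0.1376291 ] [-2.2692124   1.64352507  6.07984381] [0.09289507 0.76274753 0.02319767]
33 [[ 0.611  -0.1472  0.1381]
 [ 0.6277 -0.1426  0.1413]
 [ 0.6445 -0.1356  0.1451]]
```

View pics/s6.png

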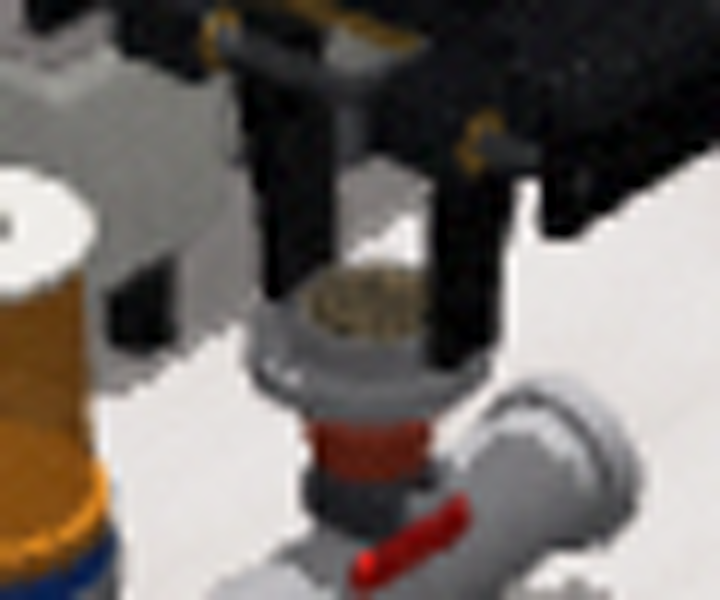

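Call:
{"fn": "move_arm", "kwargs": {"increments": "-0.5 0 0 0 0 0 255;0 0 0 0 0 0 255;-0.5 0 0 0 0 0 255;0 0 0 0 0 0 255;-0.5 0 0 0 0 0 255;0 0 0 0 0 0 255;0 0 0 0 0 0 255;0 0 0 0 0 0 255"}}

```text
time: 17.75
position: [0.6311, -0.1586, 0.1377]
tool_rot: [2.226, 2.213, 0.003]
ft_force: [0.3, 0.2, 6.7]
grip_width: 0.515
grip_force: 20.0
```

```bash
python3 - <<'E'
from h import *
a=[]
for i in range(5):
    p=ctrl.get_image("top"); s=ctrl.get_state(); a.append(np.r_[s["position"],s["ft_force"],s["torque"]])
print(np.mean(a,0).round(4),s["tool_rot"])
E
```

```text
[ 6.3110e-01 -1.5870e-01  1.3770e-01  8.4220e-01  1.6900e-01  5.5262e+00
  2.9400e-02 -1.5960e-01 -2.6000e-03] [2.22620689 2.21253118 0.00317833]
```

The moment puts the contact on the screen's −x edge, so the screen has to go about 1.5 mm toward +x.

Call:
{"fn": "move_arm", "kwargs": {"increments": "0 0 2 0 0 0 255;1.5 0 0 0 0 0 255;1.5 0 0 0 0 0 255;0 0 0 0 0 0 255;0 0 -1 0 0 0 255;0 0 -1 0 0 0 255;0 0 -1 0 0 0 255;0 0 0 0 0 0 255"}}

```text
time: 18.67
position: [0.6325, -0.1589, 0.1372]
tool_rot: [2.228, 2.214, -0.001]
ft_force: [-4.0, -0.3, 12.0]
grip_width: 0.514
grip_force: 20.0
```

```bash
cat >> h.py <<'E'
def ft(n=4):
    a=[]
    for i in range(n):
        p=ctrl.get_image("side"); s=ctrl.get_state(); a.append(np.r_[s["position"],s["ft_force"],s["torque"]])
    a=np.mean(a,0); F=a[3:6]; T=a[6:]-[.02,-.09,0]; L=.24
    print(a[:3].round(4),F.round(2),T.round(3),"dx,dy mm",(np.array([-(T[1]+L*F[0]),T[0]-L*F[1]])/F[2]*1000).round(1), round(s["grip_width"]*87,1)); return p
E
python3 -c "
from h import *
ft()"
```

```text
[ 0.6325 -0.1589  0.1372] [-4.55  0.6  11.2 ] [0.076 1.403 0.042] dx,dy mm [-27.7  -6.2] 44.6
```

The placed plug gives a calibration: at the manifold the top camera reads x about 2 mm low. That puts the head at x≈0.635 in the tool frame, which agrees with the contact side. I'll shift +2.5 mm.

Call:
{"fn": "move_arm", "kwargs": {"increments": "0 0 3 0 0 0 255;1.5 0 1 0 0 0 255;1 0 0 0 0 0 255;0 0 0 0 0 0 255;0 0 0 0 0 0 255;0 0 -1.5 0 0 0 255;0 0 -1.5 0 0 0 255;0 0 0 0 0 0 255"}}

```text
time: 19.53
position: [0.6351, -0.159, 0.1357]
tool_rot: [2.229, 2.214, -0.001]
ft_force: [0.2, -2.1, -0.9]
grip_width: 0.514
grip_force: 20.0
```

Call:
{"fn": "move_arm", "kwargs": {"increments": "0 0 -1 0 0 0 255;0 0 0 0 0 0 255;0 0 -1 0 0 0 255;0 0 0 0 0 0 255;0 0 -1 0 0 0 255;0 0 0 0 0 0 255;0 0 0 0 0 0 255;0 0 0 0 0 0 255"}}

```text
time: 20.2
position: [0.6354, -0.1589, 0.1337]
tool_rot: [2.228, 2.214, -0.0]
ft_force: [-1.1, -0.5, 4.3]
grip_width: 0.516
grip_force: 20.0
```

```bash
python3 -c "
from h import *
ft()"
```

```text
[ 0.6354 -0.159   0.1337] [-1.2  -1.94  5.59] [-0.38   0.389  0.012] dx,dy mm [-18.  15.] 45.0
```

The screen dropped into its recess (z .1337 as expected). I'll release, retreat and check it on the way to the ring.

Call:
{"fn": "move_arm", "kwargs": {"increments": "0 0 0.5 0 0 0 220;0 0 0 0 0 0 20;0 0 0 0 0 0 20;0 0 0 0 0 0 20;0 0 0 0 0 0 20;0 0 10 0 0 0 20;0 0 30 0 0 0 20;0 0 20 0 0 0 20"}}

```text
time: 21.07
position: [0.6348, -0.1583, 0.1947]
tool_rot: [-2.227, -2.214, 0.001]
ft_force: [1.7, -0.9, 0.4]
grip_width: 0.898
grip_force: 0.0
```

Call:
{"fn": "move_arm", "kwargs": {"increments": "-10 -10 0 0 0 0 20;-25 -25 0 0 0 0 20;-25 -25 0 0 0 0 20;-25 -25 -20 0 0 0 20;-20 -18 -30 0 0 0 20;-2 0 -30 0 0 0 20;0 0 -30 0 0 0 20;0 0 0 0 0 0 20"}}

```text
time: 21.73
position: [0.5225, -0.2606, 0.0774]
tool_rot: [-2.222, -2.205, 0.006]
ft_force: [-1.3, -0.3, -1.6]
grip_width: 0.918
grip_force: 0.0
```

Call:
{"fn": "move_arm", "kwargs": {"increments": "0 0 0 0 0 0 20;0 0 0 0 0 0 20;0 0 0 0 0 0 20;0 0 0 0 0 0 20;0 0 0 0 0 0 20;0 0 0 0 0 0 20;0 0 0 0 0 0 20;0 0 0 0 0 0 20"}}

```text
time: 22.4
position: [0.5284, -0.2617, 0.0838]
tool_rot: [2.228, 2.214, 0.0]
ft_force: [0.6, 0.7, -0.0]
grip_width: 0.922
grip_force: 0.0
```

```bash
python3 - <<'E'
from h import *
s=ctrl.get_state(); print(s["position"],s["tool_rot"],s["grip_width"]*87)
for n in("top","side"):
    p=ctrl.get_image(n); print(n,"screen",disc(p,(.634,-.159),.139,.023,.003),"head",disc(p,(.634,-.159),.133,.033),"ring",disc(p,(.528,-.263),.01,.031))
    save(p,n+"7.png",*(((280,100,380,190),6) if n=="top" else ((210,100,330,190),6)))
    if n=="side": r=ctrl.silhouettes("seal_ring",p); print([(x["score"],x["region"].sum()) for x in r])
E
```

```text
[ 0.52835153 -0.26167565  0.08382122] [2.22797023e+00 2.21434530e+00 7.21481214e-05] 80.17565503128267
top screen (array([ 0.63270818, -0.15617267]), np.float64(0.04821555264572925), np.float64(0.13945442389104035)) head (array([ 0.63349282, -0.15943672]), np.float64(0.06667581523672181), np.float64(0.13335943669300032)) ring (array([ 0.53391415, -0.24241999]), np.float64(0.025728141581756833), np.float64(0.009550484897532963))
side screen (array([ 0.6319488 , -0.15680504]), np.float64(0.047985531286582644), np.float64(0.13843561150726297)) head (array([ 0.63074297, -0.15590558]), np.float64(0.06895049665834946), np.float64(0.13189853740421353)) ring (array([ 0.53133534, -0.26382086]), np.float64(0.05936595305596193), np.float64(0.008796076278071108))
[]
```

View pics/side7.png

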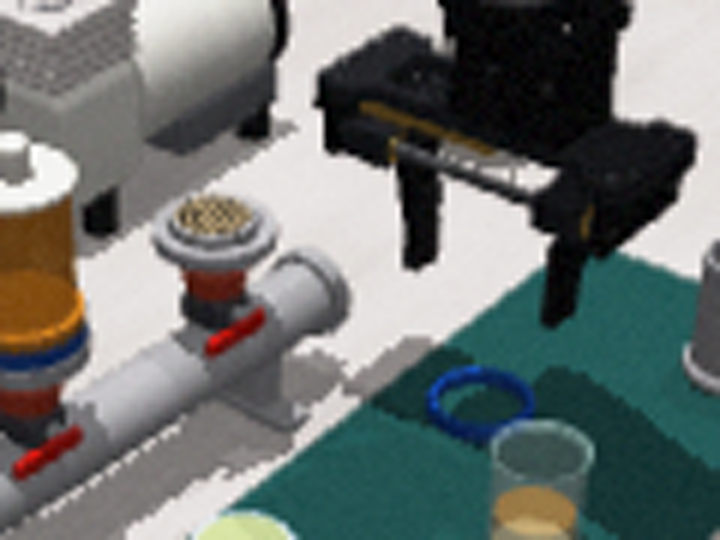

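The screen is seated: its top is at 139 mm and it sits concentric with the head rim (side view at (215,215)). Now I refine the ring position by colour.

```bash
cat >> h.py <<'E'
def bluering(p,c,z,rad=.05):
    f=p["frame"].astype(int); q=plane(p,z)
    m=(f[...,2]>f[...,0]+35)&(f[...,2]>f[...,1]+15)&(np.hypot(q[...,0]-c[0],q[...,1]-c[1])<rad)
    pts=np.argwhere(m)[:,::-1].astype(np.int32); h=np.zeros(m.shape,np.uint8); cv2.fillConvexPoly(h,cv2.convexHull(pts),1)
    xy=q[h>0][:,:2]; return m.sum(),xy.mean(0).round(4),xy.min(0).round(4),xy.max(0).round(4)
E
python3 - <<'E'
from h import *
for n in("top","side"):
    p=ctrl.get_image(n)
    for z in(.005,.010): print(n,z,bluering(p,(.529,-.263),z,.045))
E
```

```text
top 0.005 (np.int64(49), array([ 0.5287, -0.2466]), array([ 0.5012, -0.2542]), array([ 0.5554, -0.2357]))
top 0.01 (np.int64(49), array([ 0.5281, -0.2458]), array([ 0.5007, -0.2534]), array([ 0.5547, -0.235 ]))
side 0.005 (np.int64(129), array([ 0.5283, -0.266 ]), array([ 0.4953, -0.303 ]), array([ 0.5618, -0.2312]))
side 0.01 (np.int64(129), array([ 0.5246, -0.26  ]), array([ 0.4919, -0.2968]), array([ 0.5579, -0.2254]))
```

I'll pinch the ring lightly along y first to centre it, then grip it along x.

Call:
{"fn": "move_arm", "kwargs": {"increments": "0 -2 0 0 0 -6 10;0 0 0 0 0 -7 10;0 0 0 0 0 -7 10;0 0 0 0 0 -7 10;0 0 0 0 0 -7 10;0 0 0 0 0 -7 10;0 0 0 0 0 -7 10;0 0 0 0 0 -7 10", "grip_force": 5}}

```text
time: 23.32
position: [0.5282, -0.2636, 0.0835]
tool_rot: [-3.002, -0.926, 0.0]
ft_force: [0.9, -0.4, 0.2]
grip_width: 0.958
grip_force: 0.0
```

Call:
{"fn": "move_arm", "kwargs": {"increments": "0 0 -20 0 0 -7 10;0 0 -25 0 0 -7 10;0 0 -20 0 0 -7 10;0 0 -12 0 0 -7 10;0 0 0 0 0 -7 10;0 0 0 0 0 0 10;0 0 0 0 0 0 10;0 0 0 0 0 0 10"}}

```text
time: 23.98
position: [0.5288, -0.2638, 0.0072]
tool_rot: [3.141, -0.005, 0.002]
ft_force: [-0.1, 0.4, 0.7]
grip_width: 0.965
grip_force: 0.0
```

Call:
{"fn": "move_arm", "kwargs": {"increments": "0 0 0 0 0 0 40;0 0 0 0 0 0 60;0 0 0 0 0 0 80;0 0 0 0 0 0 80;0 0 0 0 0 0 80;0 0 0 0 0 0 80;0 0 0 0 0 0 80;0 0 0 0 0 0 80"}}

```text
time: 24.65
position: [0.5283, -0.264, 0.0068]
tool_rot: [3.141, -0.01, 0.0]
ft_force: [-1.0, -0.3, 1.1]
grip_width: 0.713
grip_force: 5.0
```

```bash
python3 - <<'E'
from h import *
p=ft(2); print(ctrl.get_state()["tool_rot"])
for z in(.005,.010): print(z,bluering(p,(.529,-.263),z,.045))
E
```

```text
[ 0.5283 -0.264   0.0068] [-0.47 -1.04  2.62] [-0.241  0.181  0.012] dx,dy mm [-25.7   3.3] 61.7
[ 3.14103422e+00 -9.91437533e-03  3.55954095e-04]
0.005 (np.int64(78), array([ 0.5206, -0.2691]), array([ 0.4974, -0.3009]), array([ 0.5517, -0.2312]))
0.01 (np.int64(78), array([ 0.517 , -0.2631]), array([ 0.494 , -0.2946]), array([ 0.5479, -0.2254]))
```

Call:
{"fn": "move_arm", "kwargs": {"increments": "0 0 0 0 0 0 5;0 0 0 0 0 0 5;0 0 0 0 0 0 5;0 0 0 0 0 0 5;0 0 0 0 0 6 5;0 0 0 0 0 7 5;0 0 0 0 0 7 5;0 0 0 0 0 7 5", "grip_force": 20}}

```text
time: 25.42
position: [0.5282, -0.2634, 0.0064]
tool_rot: [-3.055, -0.733, 0.0]
ft_force: [0.9, -0.2, -1.0]
grip_width: 0.981
grip_force: 0.0
```

Call:
{"fn": "move_arm", "kwargs": {"increments": "0 0 0 0 0 7 5;0 0 0 0 0 7 5;0 0 0 0 0 7 5;0 0 0 0 0 7 5;0 0 0 0 0 7 5;0 0 0 0 0 7 5;0 0 0 0 0 7 5;0 0 0 0 0 7 5"}}

```text
time: 26.08
position: [0.5282, -0.2635, 0.0065]
tool_rot: [-2.353, -2.081, -0.0]
ft_force: [0.7, -0.4, -0.4]
grip_width: 0.98
grip_force: 0.0
```

Call:
{"fn": "move_arm", "kwargs": {"increments": "0 0 -1 0 0 7 5;0 0 0 0 0 0 5;0 0 0 0 0 0 5;0 0 0 0 0 0 40;0 0 0 0 0 0 80;0 0 0 0 0 0 120;0 0 0 0 0 0 120;0 0 0 0 0 0 120"}}

```text
time: 26.75
position: [0.5284, -0.2636, 0.0057]
tool_rot: [2.229, 2.214, 0.0]
ft_force: [0.0, -0.6, -0.5]
grip_width: 0.693
grip_force: 20.1
```

```bash
python3 - <<'E'
from h import *
p=ft(2); print(ctrl.get_state()["tool_rot"],ctrl.get_state()["grip_force"])
E
```

```text
[ 0.5283 -0.2636  0.0056] [0.16 0.14 0.52] [-0.024 -0.029  0.022] dx,dy mm [ -15.7 -110.1] 60.6
[2.22834393e+00 2.21424216e+00 1.14467018e-04] 20.000049811787903
```

Call:
{"fn": "move_arm", "kwargs": {"increments": "0 0 5 0 0 0 120;0 0 30 0 0 0 120;0 0 40 0 0 0 120;0 0 40 0 0 0 120;5 5 30 0 0 0 120;25 25 0 0 0 0 120;27 27 0 0 0 0 120;27 27 0 0 0 0 120"}}

```text
time: 27.52
position: [0.6131, -0.18, 0.1522]
tool_rot: [2.23, 2.209, 0.0]
ft_force: [0.3, -0.3, 0.1]
grip_width: 0.691
grip_force: 20.0
```

Call:
{"fn": "move_arm", "kwargs": {"increments": "23 21 0 0 0 0 120;0 0 0 0 0 0 120;0 0 0 0 0 0 120;0 0 0 0 0 0 120;0 0 0 0 0 0 120;0 0 0 0 0 0 120;0 0 0 0 0 0 120;0 0 0 0 0 0 120"}}

```text
time: 28.18
position: [0.6347, -0.1598, 0.1507]
tool_rot: [2.23, 2.212, -0.001]
ft_force: [-0.1, -0.0, -0.4]
grip_width: 0.694
grip_force: 20.0
```

```bash
python3 - <<'E'
from h import *
p=ft(2); s=ctrl.get_state(); P=s["position"]; zt=P[2]+.0045
w=cloud(p); f=p["frame"].astype(int); m=(f[...,2]>f[...,0]+30)&(f[...,2]>f[...,1]+12)&(np.linalg.norm(w-P,axis=-1)<.05); q=w[m]
print(m.sum(),np.percentile(q,[1,50,99],axis=0).round(4)); save(p,"s8.png",(190,80,310,180),6)
E
```

```text
[ 0.6349 -0.1593  0.1507] [-0.12 -0.05 -0.78] [-0.022 -0.007 -0.012] dx,dy mm [-44.8  11.9] 60.7
113 [[ 0.6062 -0.1895  0.1436]
 [ 0.6402 -0.1497  0.1513]
 [ 0.6609 -0.13    0.1563]]
```

View pics/s8.png

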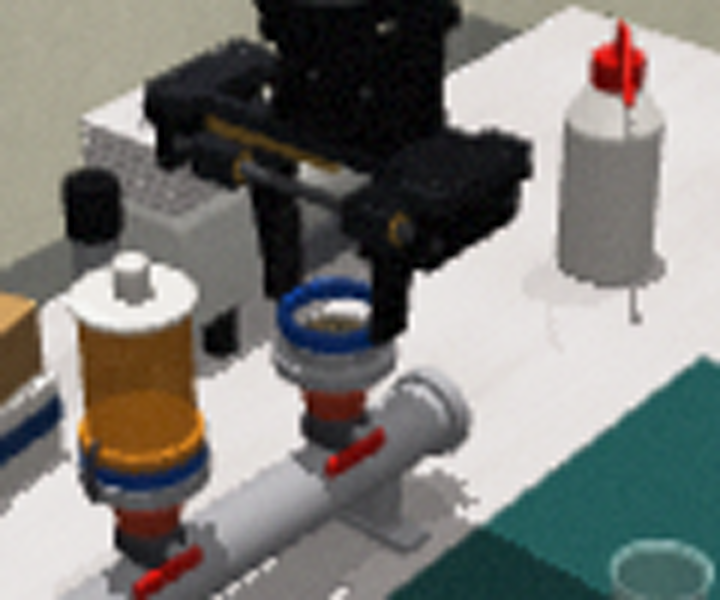

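Call:
{"fn": "move_arm", "kwargs": {"increments": "0 0.7 -2 0 0 0 120;0 0 -2 0 0 0 120;0 0 -1 0 0 0 120;0 0 -1 0 0 0 120;0 0 -1 0 0 0 120;0 0 -1 0 0 0 120;0 0 -1 0 0 0 120;0 0 0 0 0 0 120"}}

```text
time: 28.95
position: [0.6351, -0.1579, 0.1413]
tool_rot: [-2.228, -2.214, 0.0]
ft_force: [0.5, 0.5, -0.7]
grip_width: 0.696
grip_force: 20.0
```

```bash
python3 -c "
from h import *
ft()"
```

```text
[ 0.6352 -0.1579  0.1416] [ 0.39 -0.35 -0.89] [-0.04   0.006 -0.007] dx,dy mm [112.2 -50.2] 60.6
```

Engaged around the screen with no contact force. I'll lower the rest of the way.

Call:
{"fn": "move_arm", "kwargs": {"increments": "0 0 -1 0 0 0 120;0 0 -1 0 0 0 120;0 0 -1 0 0 0 120;0 0 -0.5 0 0 0 120;0 0 0 0 0 0 120;0 0 0 0 0 0 120;0 0 0 0 0 0 120;0 0 0 0 0 0 120"}}

```text
time: 29.82
position: [0.6353, -0.158, 0.1386]
tool_rot: [2.228, 2.214, -0.0]
ft_force: [-1.8, 0.4, 4.9]
grip_width: 0.695
grip_force: 20.0
```

```bash
python3 -c "
from h import *
ft()"
```

```text
[ 0.6353 -0.158   0.1386] [-2.21 -0.14  5.18] [ 0.047  0.553 -0.01 ] dx,dy mm [-4.5 15.3] 60.7
```

Call:
{"fn": "move_arm", "kwargs": {"increments": "0 0 0.5 0 0 0 80;0 0 0 0 0 0 0;0 0 0 0 0 0 0;0 0 0 0 0 0 0;0 0 10 0 0 0 0;0 0 30 0 0 0 0;0 0 30 0 0 0 0;-10 -10 0 0 0 0 0"}}

```text
time: 30.68
position: [0.63, -0.1649, 0.2158]
tool_rot: [2.218, 2.213, 0.013]
ft_force: [0.1, 0.6, 1.5]
grip_width: 0.993
grip_force: 0.0
```

Call:
{"fn": "move_arm", "kwargs": {"increments": "-25 -28 0 0 0 0 0;-25 -28 0 0 0 0 0;-25 -28 0 0 0 0 0;-25 -28 0 0 0 0 0;-25 -28 0 0 0 0 0;-25 -28 0 0 0 0 0;-25 -28 0 0 0 0 0;-18 -20 0 0 0 0 0"}}

```text
time: 31.35
position: [0.4292, -0.3873, 0.2093]
tool_rot: [2.231, 2.21, -0.003]
ft_force: [-0.1, -0.1, -0.1]
grip_width: 1.0
grip_force: 0.0
```

Call:
{"fn": "move_arm", "kwargs": {"increments": "0 0 0 0 0 0 0;0 0 0 0 0 0 0;0 0 0 0 0 0 0;0 0 0 0 0 0 0;0 0 0 0 0 0 0;0 0 0 0 0 0 0;0 0 0 0 0 0 0;0 0 0 0 0 0 0"}}

```text
time: 32.02
position: [0.4327, -0.3835, 0.2086]
tool_rot: [2.227, 2.216, 0.0]
ft_force: [0.3, -0.0, -0.4]
grip_width: 1.002
grip_force: 0.0
```

```bash
python3 - <<'E'
from h import *
p=ft(2); print(ctrl.get_state()["tool_rot"])
print("funnel",disc(p,(.432,-.384),.079,.027)); print("ring side",disc(p,(.634,-.158),.143,.031,.003))
p=ctrl.get_image("top"); print("ring",disc(p,(.634,-.158),.143,.031,.003)); save(p,"t9.png",(280,100,400,200),6)
E
```

```text
[ 0.4325 -0.3837  0.2085] [-0.42 -0.22  0.17] [-0.091 -0.037 -0.002] dx,dy mm [ 830.3 -231.9] 87.2
[2.22788787e+00 2.21496292e+00 7.06029381e-05]
funnel (array([ 0.43311662, -0.38698521]), np.float64(0.05853408562772961), np.float64(0.07765729023230794))
ring side (array([ 0.63044483, -0.15606247]), np.float64(0.06422561227915727), np.float64(0.14179801296060635))
ring (array([ 0.63188247, -0.15689131]), np.float64(0.060690262848935354), np.float64(0.14248656332639997))
```

View pics/t9.png

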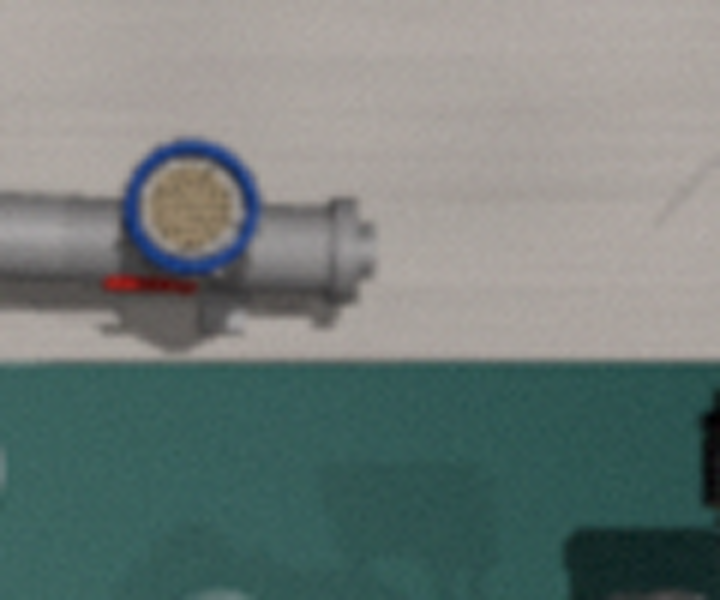

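The ring is seated, level at 143 mm and concentric with the screen at crop (190,207). Now I lower onto the funnel.

Call:
{"fn": "move_arm", "kwargs": {"increments": "0 0 -30 0 0 0 0;0 0 -38 0 0 0 0;0 0 -38 0 0 0 0;0 0 -35 0 0 0 0;0 0 -20 0 0 0 0;0 0 -2 0 0 0 0;0 0 0 0 0 0 0;0 0 0 0 0 0 40"}}

```text
time: 32.83
position: [0.4333, -0.3847, 0.0471]
tool_rot: [2.227, 2.213, 0.001]
ft_force: [-0.0, -0.6, 0.2]
grip_width: 0.971
grip_force: 0.0
```

Call:
{"fn": "move_arm", "kwargs": {"increments": "0 0 0 0 0 0 80;0 0 0 0 0 0 100;0 0 0 0 0 0 130;0 0 0 0 0 0 130;0 0 0 0 0 0 130;0 0 0 0 0 0 130;0 0 5 0 0 0 130;0 0 5 0 0 0 130"}}

```text
time: 33.5
position: [0.4307, -0.3833, 0.0549]
tool_rot: [-2.226, -2.212, 0.001]
ft_force: [-0.6, -0.1, -1.9]
grip_width: 0.624
grip_force: 19.9
```

```bash
python3 - <<'E'
from h import *
p=ft(3); P=ctrl.get_state()["position"]
w=cloud(p); 
for a,b in((.015,.035),(.040,.075)):
    m=(abs(w[...,0]-P[0])<.02)&(abs(w[...,1]-P[1])<.04)&(w[...,2]>a)&(w[...,2]<b); q=w[m]
    q=q[~np.isnan(q[:,0])]; s=q[q[:,1]>P[1]]; r=.027
    A=np.c_[2*s[:,0],2*s[:,1],np.ones(len(s))]; c=np.linalg.lstsq(A,(s[:,:2]**2).sum(1),rcond=None)[0]
    print(len(s),c[:2].round(4),np.sqrt(c[2]+c[0]**2+c[1]**2).round(4),np.percentile(s[:,1],[50,98]))
E
```

```text
[ 0.4315 -0.384   0.0558] [-0.08 -0.13 -1.96] [-0.017 -0.014  0.019] dx,dy mm [-17.1  -6.9] 54.1
65 [ 0.4309 -0.3737] 0.0149 [-0.36472393 -0.35843186]
98 [ 0.4302 -0.3793] 0.0177 [-0.36543669 -0.3611868 ]
```

Call:
{"fn": "move_arm", "kwargs": {"increments": "0 0 20 0 0 0 130;0 0 38 0 0 0 130;0 0 38 0 0 0 130;0 0 38 0 0 0 130;0 0 38 0 0 0 130;12 14 0 0 0 0 130;25 28 0 0 0 0 130;25 28 0 0 0 0 130"}}

```text
time: 34.32
position: [0.4934, -0.3152, 0.228]
tool_rot: [2.234, 2.208, -0.002]
ft_force: [0.6, 0.0, -2.3]
grip_width: 0.622
grip_force: 19.9
```

Call:
{"fn": "move_arm", "kwargs": {"increments": "25 28 0 0 0 0 130;25 28 0 0 0 0 130;25 28 0 0 0 0 130;25 28 0 0 0 0 130;25 28 0 0 0 0 130;17 17 0 0 0 0 130;0 0 0 0 0 0 130;0 0 0 0 0 0 130"}}

```text
time: 34.98
position: [0.6364, -0.1547, 0.2265]
tool_rot: [-2.222, -2.217, 0.001]
ft_force: [-0.0, -0.8, -2.7]
grip_width: 0.623
grip_force: 19.9
```

Call:
{"fn": "move_arm", "kwargs": {"increments": "0 0 -10 0 0 0 130;0 0 -15 0 0 0 130;0 0 -10 0 0 0 130;0 0 0 0 0 0 130;0 0 0 0 0 0 130;0 0 0 0 0 0 130;0 0 0 0 0 0 130;0 0 0 0 0 0 130"}}

```text
time: 35.65
position: [0.6363, -0.1574, 0.1931]
tool_rot: [2.228, 2.213, 0.0]
ft_force: [0.6, 0.3, -2.1]
grip_width: 0.625
grip_force: 19.9
```

```bash
python3 - <<'E'
from h import *
p=ft(2); save(p,"s10.png",(190,80,310,180),6)
E
```

```text
[ 0.6363 -0.1572  0.193 ] [-0.   -0.09 -1.98] [-0.01  -0.028 -0.009] dx,dy mm [-14.5  -6.1] 54.0
```

View pics/s10.png

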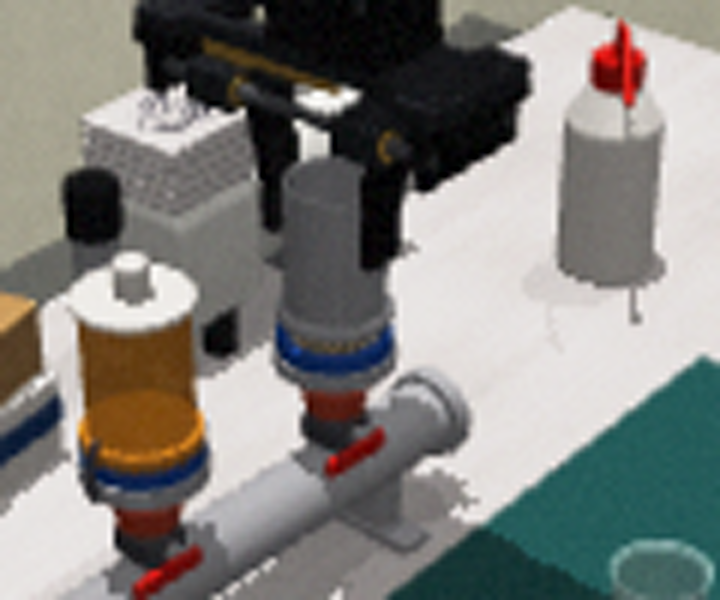

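Aligned just above the ring. I'll lower it.

Call:
{"fn": "move_arm", "kwargs": {"increments": "-0.8 0 -1 0 0 0 130;0 0 -1 0 0 0 130;0 0 -1 0 0 0 130;0 0 -1 0 0 0 130;0 0 -1 0 0 0 130;0 0 -1 0 0 0 130;0 0 0 0 0 0 130;0 0 0 0 0 0 130"}}

```text
time: 36.42
position: [0.6356, -0.1567, 0.187]
tool_rot: [2.228, 2.215, 0.0]
ft_force: [-0.9, 0.8, 1.8]
grip_width: 0.623
grip_force: 19.9
```

Call:
{"fn": "move_arm", "kwargs": {"increments": "0 0 -1 0 0 0 130;0 0 -0.5 0 0 0 130;0 0 -0.5 0 0 0 130;0 0 0 0 0 0 130;0 0 0 0 0 0 130;0 0 0 0 0 0 130;0 0 0 0 0 0 130;0 0 0 0 0 0 130"}}

```text
time: 37.08
position: [0.6357, -0.1567, 0.1869]
tool_rot: [2.227, 2.214, 0.001]
ft_force: [-2.6, 1.4, 10.5]
grip_width: 0.625
grip_force: 19.8
```

```bash
python3 -c "
from h import *
ft()"
```

```text
[ 0.6358 -0.1567  0.1869] [-2.73  1.23 10.14] [ 0.265  1.135 -0.028] dx,dy mm [-47.4  -3.1] 54.2
```

Call:
{"fn": "move_arm", "kwargs": {"increments": "0 0 1 0 0 0 80;0 0 0 0 0 0 20;0 0 0 0 0 0 20;0 0 0 0 0 0 20;0 0 5 0 0 0 20;0 0 25 0 0 0 20;0 0 25 0 0 0 20;-15 0 0 0 0 0 20"}}

```text
time: 37.95
position: [0.6243, -0.1565, 0.2456]
tool_rot: [2.223, 2.211, 0.01]
ft_force: [0.2, 0.1, 1.2]
grip_width: 0.916
grip_force: 0.0
```

Call:
{"fn": "move_arm", "kwargs": {"increments": "-38 0 0 0 0 0 40;-38 0 0 0 0 0 80;-38 0 0 0 0 0 120;-36 5 0 0 0 0 120;0 38 0 0 0 0 120;0 38 0 0 0 0 120;0 38 0 0 0 0 120;0 38 0 0 0 0 120"}}

```text
time: 38.62
position: [0.4701, 0.0013, 0.2411]
tool_rot: [2.228, 2.212, -0.0]
ft_force: [0.9, 0.1, 0.0]
grip_width: 0.535
grip_force: 0.0
```

Call:
{"fn": "move_arm", "kwargs": {"increments": "0 38 0 0 0 0 120;0 38 0 0 0 0 120;0 38 0 0 0 0 120;6 38 0 0 0 0 120;8 38 0 0 0 0 120;8 38 0 0 0 0 120;8 38 -10 0 0 0 120;8 38 -20 0 0 0 120"}}

```text
time: 39.28
position: [0.5099, 0.305, 0.2133]
tool_rot: [2.229, 2.212, 0.007]
ft_force: [0.4, -1.1, 1.8]
grip_width: 0.528
grip_force: 0.0
```

Call:
{"fn": "move_arm", "kwargs": {"increments": "8 38 -30 0 0 0 120;6 38 -30 0 0 0 120;2 8 -30 0 0 0 120;0 0 -30 0 0 0 120;0 0 0 0 0 0 120;0 0 0 0 0 0 120;0 0 0 0 0 0 120;0 0 0 0 0 0 120"}}

```text
time: 39.95
position: [0.5235, 0.3753, 0.1032]
tool_rot: [2.229, 2.212, 0.006]
ft_force: [-0.4, -0.3, 0.0]
grip_width: 0.532
grip_force: 0.0
```

```bash
python3 - <<'E'
from h import *
p=ft(2); print("lid side",disc(p,(.524,.389),.009,.03),disc(p,(.524,.389),.030,.009))
t=ctrl.get_image("top")
for n,q in(("side",p),("top",t)):
    w=cloud(q); m=(abs(w[...,0]-.634)<.035)&(abs(w[...,1]+.157)<.035); z=w[m][:,2]; print(n,np.percentile(z[z>.15],[50,90,97]).round(4), disc(q,(.634,-.158),.220,.027,.003))
    e=[c["centre"].round(3) if hasattr(c["centre"],"round") else c["centre"] for c in ctrl.find_in("funnel",q)[:2]]; print(e)
save(p,"s11.png",(190,60,310,180),5)
E
```

```text
[0.5234 0.3752 0.103 ] [-0.51  0.33  0.08] [-0.04  -0.01  -0.006] dx,dy mm [ 1640.2 -1461.1] 45.8
lid side (array([0.52387491, 0.38985323]), np.float64(0.061872846876418565), np.float64(0.00830005390567401)) (array([0.52320713, 0.38951202]), np.float64(0.018430508511837612), np.float64(0.028614034275340094))
side [0.195  0.2166 0.2185] (array([ 0.63328453, -0.16410129]), np.float64(0.05050649586087302), np.float64(0.21834471735501082))
[[0.6255, -0.1469, 0.1936]]
top [0.1897 0.2201 0.2223] (array([ 0.65403828, -0.1683934 ]), np.float64(0.021002732442215996), np.float64(0.2201947223965709))
[[0.6421, -0.1625, 0.1764], [0.6447, 0.116, 0.1387]]
```

View pics/s11.png

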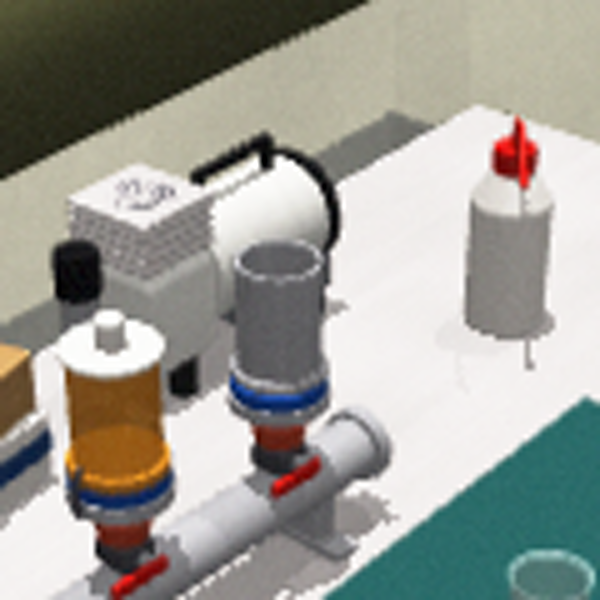

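The funnel is upright and seated: its top is at about 220 mm allowing for the side-camera bias, with the ring visible all round at crop (280,395). Picture budget is spent, so I rely on numbers from here. Now the lid, by its knob.

Call:
{"fn": "move_arm", "kwargs": {"increments": "0 13.3 -20 0 0 0 120;0 0 -30 0 0 0 120;0 0 -25 0 0 0 120;0 0 -12 0 0 0 120;0 0 -3 0 0 0 120;0 0 0 0 0 0 120;0 0 0 0 0 0 120;0 0 0 0 0 0 120"}}

```text
time: 40.87
position: [0.5226, 0.3887, 0.0113]
tool_rot: [2.228, 2.214, 0.003]
ft_force: [0.2, -0.2, 0.8]
grip_width: 0.529
grip_force: 0.0
```

Call:
{"fn": "move_arm", "kwargs": {"increments": "0 0 0 0 0 0 150;0 0 0 0 0 0 180;0 0 0 0 0 0 210;0 0 0 0 0 0 240;0 0 0 0 0 0 240;0 0 0 0 0 0 240;0 0 0 0 0 0 240;0 0 0 0 0 0 240"}}

```text
time: 41.53
position: [0.5224, 0.3883, 0.0106]
tool_rot: [2.228, 2.214, 0.001]
ft_force: [1.5, -0.1, 0.7]
grip_width: 0.203
grip_force: 20.0
```

```bash
python3 - <<'E'
from h import *
p=ft(2); print("lid side",disc(p,(.524,.389),.0085,.03))
E
```

```text
[0.5224 0.3883 0.0106] [ 1.04 -0.48  0.87] [-0.006 -0.295 -0.017] dx,dy mm [ 53.5 125.6] 17.3
lid side (array([0.52006333, 0.4055048 ]), np.float64(0.037816417087267885), np.float64(0.008172749313145045))
```

Call:
{"fn": "move_arm", "kwargs": {"increments": "0 0 10 0 0 0 240;0 0 38 0 0 0 240;0 0 40 0 0 0 240;0 0 40 0 0 0 240;0 0 40 0 0 0 240;0 0 40 0 0 0 240;0 -10 40 0 0 0 240;-4 -35 0 0 0 0 240"}}

```text
time: 42.3
position: [0.5173, 0.3523, 0.2681]
tool_rot: [-2.216, -2.222, -0.025]
ft_force: [-0.3, -0.4, 0.9]
grip_width: 0.197
grip_force: 20.0
```

Call:
{"fn": "move_arm", "kwargs": {"increments": "-4 -38 0 0 0 0 240;-4 -38 0 0 0 0 240;-6 -38 0 0 0 0 240;-6 -38 0 0 0 0 240;-6 -38 0 0 0 0 240;-6 -38 0 0 0 0 240;-6 -38 0 0 0 0 240;-6 -38 0 0 0 0 240"}}

```text
time: 42.97
position: [0.4727, 0.0382, 0.2587]
tool_rot: [2.227, 2.215, -0.001]
ft_force: [1.8, 0.1, -0.8]
grip_width: 0.203
grip_force: 20.0
```

Call:
{"fn": "move_arm", "kwargs": {"increments": "-4 -38 0 0 0 0 240;0 -38 0 0 0 0 240;0 -38 0 0 0 0 240;0 -38 0 0 0 0 240;0 -38 0 0 0 0 240;10 -7 0 0 0 0 240;30 0 0 0 0 0 240;35 0 0 0 0 0 240"}}

```text
time: 43.63
position: [0.5443, -0.1594, 0.2589]
tool_rot: [2.233, 2.209, -0.003]
ft_force: [-0.5, 0.3, 0.2]
grip_width: 0.195
grip_force: 20.0
```

Call:
{"fn": "move_arm", "kwargs": {"increments": "35 0 0 0 0 0 240;35 0 0 0 0 0 240;20 0 0 0 0 0 240;0 0 0 0 0 0 240;0 0 0 0 0 0 240;0 0 0 0 0 0 240;0 0 0 0 0 0 240;0 0 0 0 0 0 240"}}

```text
time: 44.3
position: [0.6341, -0.158, 0.2591]
tool_rot: [2.228, 2.213, -0.001]
ft_force: [0.1, -0.2, -0.9]
grip_width: 0.199
grip_force: 20.0
```

```bash
python3 - <<'E'
from h import *
p=ft(3); P=ctrl.get_state()["position"]
w=cloud(p); m=(np.hypot(w[...,0]-P[0],w[...,1]-P[1])<.045)&(abs(w[...,2]-(P[2]-.004))<.008)&(p["frame"].mean(-1)>70); q=w[m]; print(m.sum(),np.percentile(q,[1,50,99],axis=0).round(4),P)
for dz in(-.0025,-.0035): print("lid",disc(p,P[:2],P[2]+dz,.03,.004))
m=(np.hypot(w[...,0]-.634,w[...,1]+.158)<.04)&(abs(w[...,2]-.19)<.02); q=w[m]; print(m.sum(),np.percentile(q,[1,50,99],axis=0).round(4))
E
```

```text
[ 0.6344 -0.1581  0.2591] [ 0.08  0.09 -0.61] [-0.017 -0.004  0.034] dx,dy mm [23.  61.4] 17.3
96 [[ 0.6039 -0.1828  0.2512]
 [ 0.6221 -0.1435  0.2562]
 [ 0.6593 -0.1277  0.2578]] [ 0.63446661 -0.15808946  0.25903585]
lid (array([ 0.62916499, -0.1523163 ]), np.float64(0.06089006780294951), np.float64(0.25635329354921765))
lid (array([ 0.63008704, -0.15377446]), np.float64(0.06139657621434481), np.float64(0.25626380258970866))
261 [[ 0.6076 -0.1877  0.1709]
 [ 0.624  -0.1478  0.1948]
 [ 0.6596 -0.1338  0.2092]]
```

Call:
{"fn": "move_arm", "kwargs": {"increments": "1 -1 -10 0 0 0 240;0 0 -12 0 0 0 240;0 0 -4 0 0 0 240;0 0 0 0 0 0 240;0 0 -1 0 0 0 240;0 0 -1 0 0 0 240;0 0 -1 0 0 0 240;0 0 -1 0 0 0 240"}}

```text
time: 45.12
position: [0.6363, -0.1588, 0.2296]
tool_rot: [2.228, 2.214, 0.001]
ft_force: [-1.7, -0.4, 7.5]
grip_width: 0.197
grip_force: 20.0
```

```bash
python3 -c "
from h import *
ft()"
```

```text
[ 0.6363 -0.1587  0.2298] [-1.78  0.05  5.26] [0.04  0.426 0.028] dx,dy mm [0.3 5.4] 17.4
```

The lip is caught on the mouth. The camera edges and the moment both say it should go toward −y, so I shift 2 mm.

Call:
{"fn": "move_arm", "kwargs": {"increments": "0 0 3 0 0 0 240;0 -1 0 0 0 0 240;0 -1 0 0 0 0 240;0 0 0 0 0 0 240;0 0 -1 0 0 0 240;0 0 -1 0 0 0 240;0 0 -1 0 0 0 240;0 0 0 0 0 0 240"}}

```text
time: 45.98
position: [0.6358, -0.1606, 0.2279]
tool_rot: [-2.228, -2.214, 0.0]
ft_force: [-0.1, 0.3, -1.6]
grip_width: 0.199
grip_force: 20.0
```

```bash
python3 -c "
from h import *
ft()"
```

```text
[ 0.6359 -0.1606  0.2283] [ 0.39 -0.01 -0.52] [-0.012  0.011  0.019] dx,dy mm [202.6  17.6] 17.5
```

No contact and lower than before, so it has entered. I'll continue down.

Call:
{"fn": "move_arm", "kwargs": {"increments": "0 0 -1 0 0 0 240;0 0 -0.5 0 0 0 240;0 0 -0.5 0 0 0 240;0 0 -0.5 0 0 0 240;0 0 -0.5 0 0 0 240;0 0 0 0 0 0 240;0 0 0 0 0 0 240;0 0 0 0 0 0 240"}}

```text
time: 46.85
position: [0.636, -0.1607, 0.2256]
tool_rot: [2.228, 2.214, 0.0]
ft_force: [-1.5, -0.7, 0.9]
grip_width: 0.201
grip_force: 20.0
```

```bash
python3 -c "
from h import *
ft()"
```

```text
[ 0.636  -0.1607  0.2256] [-0.69  0.26  0.73] [-0.008  0.09   0.013] dx,dy mm [103.  -96.8] 17.6
```

Call:
{"fn": "move_arm", "kwargs": {"increments": "0 0 -0.7 0 0 0 240;0 0 0 0 0 0 240;0 0 0 0 0 0 240;0 0 0.3 0 0 0 150;0 0 0 0 0 0 120;0 0 0 0 0 0 120;0 0 0 0 0 0 120;0 0 5 0 0 0 120"}}

```text
time: 47.72
position: [0.6353, -0.1608, 0.2287]
tool_rot: [-2.227, -2.213, 0.002]
ft_force: [-0.0, 0.1, -0.2]
grip_width: 0.476
grip_force: 0.0
```

Call:
{"fn": "move_arm", "kwargs": {"increments": "0 0 25 0 0 0 120;0 0 30 0 0 0 120;-20 -10 10 0 0 0 120;-35 -10 0 0 0 0 120;-35 -10 0 0 0 0 120;-35 -10 0 0 0 0 120;-35 -10 0 0 0 0 120;0 0 0 0 0 0 120"}}

```text
time: 48.38
position: [0.47, -0.2145, 0.2952]
tool_rot: [2.237, 2.205, -0.01]
ft_force: [0.9, -0.2, -0.4]
grip_width: 0.531
grip_force: 0.0
```

Call:
{"fn": "move_arm", "kwargs": {"increments": "0 -35 0 0 0 0 120;0 -35 0 0 0 0 120;0 -35 0 0 0 0 120;0 -35 0 0 0 0 120;0 0 0 0 0 0 120;0 0 0 0 0 0 120;0 0 0 0 0 0 120;0 0 0 0 0 0 120"}}

```text
time: 49.05
position: [0.4768, -0.349, 0.2953]
tool_rot: [2.226, 2.217, 0.001]
ft_force: [0.4, 0.5, -0.3]
grip_width: 0.532
grip_force: 0.0
```

```bash
python3 - <<'E'
from h import *
for n in("top","side"):
    p=ctrl.get_image(n); w=cloud(p)
    print(n,"lid disc .224",disc(p,(.634,-.16),.224,.03,.004),"knob .245",disc(p,(.634,-.16),.245,.009,.004),"plug .139",disc(p,(.645,.12),.139,.02,.004))
    m=(np.hypot(w[...,0]-.634,w[...,1]+.16)<.03)&(abs(w[...,2]-.224)<.008); q=w[m]; A=np.c_[q[:,:2],np.ones(len(q))]; k=np.linalg.lstsq(A,q[:,2],rcond=None)[0]; print("tilt deg",np.degrees(k[:2]).round(1),m.sum())
    for t in("sample_bottle","dishes","beaker"): print(t,[np.round(r["centre"],3).tolist() for r in ctrl.find_in(t,p)[:1]])
print(bluering(p,(.632,-.157),.138,.04),ctrl.get_state()["position"])
E
```

```text
top lid disc .224 (array([ 0.63388494, -0.15865466]), np.float64(0.06051791402847341), np.float64(0.22443680782181086)) knob .245 (array([ 0.63351538, -0.15868494]), np.float64(0.017737968494972164), np.float64(0.24584643239132853)) plug .139 (array([0.64388268, 0.11901832]), np.float64(0.04041135072542047), np.float64(0.13947172478962921))
tilt deg [-0.2  0.8] 361
sample_bottle [[0.526, 0.164, 0.061]]
dishes [[0.522, -0.045, 0.042]]
beaker [[0.441, -0.184, 0.029]]
side lid disc .224 (array([ 0.63023168, -0.15519628]), np.float64(0.06323767306862262), np.float64(0.22279336001075645)) knob .245 (array([ 0.63130154, -0.15602652]), np.float64(0.020155207066182047), np.float64(0.24343105269998488)) plug .139 (array([0.64217799, 0.12098324]), np.float64(0.04220728534571465), np.float64(0.13800087802016903))
tilt deg [ 1.5 -1. ] 144
sample_bottle [[0.521, 0.182, 0.052]]
dishes [[0.519, -0.035, 0.04]]
beaker [[0.432, -0.167, 0.047]]
(np.int64(64), array([ 0.6239, -0.1441]), array([ 0.5978, -0.1688]), array([ 0.6578, -0.1237])) [ 0.47604725 -0.35044608  0.29517378]
```

The lid disc is at 224 mm (expected 224), the knob top at 245 mm (expected 245), the tilt is within noise, the plug is at 139 mm, and the bystanders have not moved. I'm handing in.

```bash
python3 -c "
from bench import ctrl
print(ctrl.close_job())"
```

```text
the job is handed in; nothing more can be done
None
```

The screen, blue ring, funnel and steel lid are stacked on the filter head in that order, the orange plug closes the open port, and the job was handed in at about 49 s; final camera heights showed everything fully down and the bystanders unmoved.

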